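# Gauge the clearance under a sample press plate with a taper gauge and hold it for reading

## Robot

A 6-joint arm with a two-finger parallel gripper is mounted at the origin on the work surface. World frame = base frame: x ahead of the robot, y to its left, z up, the work surface at z = 0. Lengths are in m, angles in rad, forces in N, time in s.
With the tool pointing down it reaches from about 0.35 to 0.775 m from the base axis. Payload 7.3 kg.
Tool frame: the origin (TCP) lies at the centre of the arm's flange, where the gripper is bolted on; the fingertips stand 178 mm ahead of it and the grasp point (between the pads) lies 159 mm ahead of it; z points along the fingers, y is the direction in which the jaws open and shut (so a half turn about z gives the same grasp; the last joint's range is limited). The gripper opens to 92 mm and grips with 3 to 60 N. Pads are 19 mm wide; open, the fingers measure 130 mm over their backs; the gripper's body (75 mm by 190 mm) begins 47 mm behind the grasp point.
Start: joints at [-0.146, 0.342, 1.524, -0, 1.275, -0.146], TCP at [0.525, 0, 0.405] pointing down, gripper open.
Joint ranges: [-2.53, 2.53], [-0.77, 2.02], [0.04, 2.7], [-1, 4.14], [0.28, 2.66], [-3.11, 3.11]. Speed limits (rad/s): [2.57, 2.57, 3.14, 3.14, 3.14, 3.14].

## Interface

Orientations are given as [roll, pitch, yaw] about the fixed x, y, z axes, in that order (R = Rz(yaw) Ry(pitch) Rx(roll)).
In Python, from cell import robot gives the robot as it stands. The module is installed in compiled form; this text tells all that it offers.
- The arm moves only by the shell command python3 -m handwheel 'ROWS' [FORCE]. ROWS is a JSON object of lists of equal length, an entry for each row: "offset": the shift along the tool's x, y, z in cm, a list of three; "turn": the turn, a rotation vector about the tool's x, y, z in degrees, a list of three; "jaw": the gripper command: -1 is shut, 1 is fully open, values between are in proportion. A call has exactly 8 rows; each row is the pose to reach, as a shift and turn from the pose commanded when the call began, along the tool's axes at that moment; what a row does not reach only later rows make up. A row lasts 1/12 s, in which the tool goes at most 41.7 mm and 7.16 degrees, less where a joint would pass 70% of its speed; a pose out of reach is approached as far as the arm can. A call with a gripper value outside its range is refused whole. The fingers move at their own pace and stop on an object; FORCE is the grip in N (left out, the last holds). Time passes only in rows, so rows that repeat a pose let the fingers close, or fill a call up. It gives the time, the measured TCP pose, the force and the opening at its end, in the units of the state.
- robot.observe(): the state, without advancing time (a new reading comes with each control period).
- robot.read_camera(name): name is "scene" or "side" or "wrist"; returns the picture (420x560x3 uint8, blue, green, red); there is no depth.
- robot.calibration(name): a dict with "mtx" (3x3 intrinsics, pixels), "distortion" ([k1, k2, p1, p2, k3] as OpenCV has them; the pictures are not rectified), "view" (4x4, takes a point from world to camera coordinates); the wrist camera has in their place "mount" (4x4, takes a point from camera to tool coordinates, whose origin is the TCP and whose axes are the flange's). Camera axes: x right, y up, looking along -z (the intrinsics and any distortion apply to the point x, -y, -z); pixel columns grow to the right and rows downward; lengths in m; the calibration is good to about 2 mm. A picture is of the moment at which its call begins: read the wrist's pose just before it. calibration takes no time and is no camera call.
- robot.hand_in(): hands the job in, once; it reports no verdict.
The state is a dict: "time": time; "qpos": joint angles; "qvel": joint speeds; "joint_efforts": joint torques, N m; "tool_pos": TCP position; "tool_rot": TCP orientation; "contact_force": force on the tool from outside, world axes, zero at the start; "torque": the same for the moment, N m; "opening": finger opening in m.
Only numpy, scipy, OpenCV 4.12 (cv2) and the standard library are available. Lean on these libraries where they do the work, as an engineer would, in place of code of your own. Each camera call takes 0.05 s, during which the arm holds its last target. There are 200 camera calls.

## Task

The textile lab's sample press is parked on its lower stop. Take the orange-handled steel taper gauge from the blue mat by its handle, slide its blade flat along the press bed, straight in under the middle of the pressing plate from the open front, until it drags snugly on both bed and plate without being forced, and finish holding it there, still gripped, level and lightly snug, so that the reading can be taken. Leave the other things on the bench where they are.

Things in the scene. Friction and masses are not known exactly. Their poses are not given: they have to be found in the camera images.
- gauge_handle (a point): centre (half-way up) of the taper gauge's orange handle, a flat-sided block 85 mm long (own x), 24 mm wide (own y, the width to grip across), 26 mm high (own z), lying flat on the mat. A bare steel blade runs on 120 mm from its front end along own +x (see gauge).
- gauge_tip (a point): middle of the blade's tip on its underside, 162.5 mm ahead (own +x) of the handle's centre and 13 mm below it; same axes as gauge_handle.
- bed_edge (a point): point on top of the press's fixed steel bed, 75 mm above the bench, below the middle of the pressing plate's front edge; own +x points level, inwards from the open front to the rear column, z up. The bed's flat top is 160 mm wide (own y) and runs from 30 mm in front of this point (a ledge on which to lay the blade) to 155 mm behind. Nothing sticks out in front of the ledge.
- press: the white C-frame bench press, fixed; origin on the bench 75 mm below bed_edge, same axes. 330 mm deep, 210 mm wide, 365 mm high plus a hand lever at the rear. Column from 190 mm behind the origin; head 120 mm wide, its underside 260 mm above the bench, its front 10 mm behind the origin.
- pressing_plate: steel plate under the ram, rigidly parked; origin at the middle of its front edge on its underside; 130 mm wide (own y), 130 mm deep (own +x, inwards), 22 mm thick. Level clearance over the bed, 4.0 to 6.5 mm from start to start: the blade goes snug with its tip 33 to 75 mm behind the front edge; the drag then rises by 1 to 3 N per mm.
- gauge: the taper gauge, rigid, 150 to 250 g; origin at the middle of the handle's underside, +x towards the blade's tip. Blade 120 mm long, 22 mm wide, underside flat and flush with the handle's underside, upper face tapering evenly from 9.2 mm thick at the handle to 2 mm at the tip. Balance point about 45 mm ahead of the handle's centre.
- mat: blue bench mat, fixed, 300 x 280 x 4 mm; origin at the centre of its underside. The gauge, the brush and the spatula lie on it side by side 90 mm apart, in any order, their business ends towards the press.
- brush: wooden-handled lint brush on the mat, about 190 mm long. Bystander.
- spatula: black-handled steel spatula on the mat, about 190 mm long. Bystander.
- round_cutter: steel ring cutter, 72 mm diameter, 40 mm high. Bystander.
- sample_tin: aluminium sample tin, 68 mm diameter, 70 mm high. Bystander.
- bobbin: small blue bobbin with wooden flanges, 52 mm diameter, 70 mm high. Bystander.
- brass_weight: brass knob weight, 40 mm diameter, 54 mm high. Bystander.
There are look-alikes about, which are no part of the job. Of the things that look like the gauge, take the one that is farthest to the robot's left at the start.

How it is judged:
On the way, in this order (a step that is already met when the one before it is completed fails the run):
1. the gauge is lifted clear of the mat in the fingers (height (world z) of gauge_tip above 0.03 m and height (world z) of gauge_handle above 0.045 m and contact force between the fingers and gauge above 2 N), for 0.1 s.
2. the blade's tip is between bed and pressing plate (x of gauge_tip in the frame of pressing_plate above 0.005 m and y of gauge_tip in the frame of pressing_plate between -0.05 and 0.05 m and z of gauge_tip in the frame of pressing_plate between -0.009 and 0 m), for 0.1 s.
At the end, for the whole second after the job is handed in: Gauge still gripped and at rest, blade level (0.035 rad), straight in (0.15 rad) from the front and snug: bearing 1 to 25 N on the pressing plate and over 1 N on the bed, tip 20 to 100 mm behind the plate's front edge, within 25 mm of its middle line; bystanders not moved (contact force between gauge and pressing_plate between 1 and 25 N and contact force between gauge and press above 1 N and contact force between the fingers and gauge above 10 N and x of gauge_tip in the frame of pressing_plate between 0.02 and 0.1 m and y of gauge_tip in the frame of pressing_plate between -0.025 and 0.025 m and angle between the x axis of gauge and the x axis of press, either way round below 0.15 rad and angle between gauge's own z axis and vertical below 0.035 rad and linear speed of gauge below 0.01 m/s); the arm keeps its last pose, push and grip.
It fails at once if the gauge is forced: it bears on the pressing plate with more than 45 N (contact force between gauge and pressing_plate above 45 N).
It fails at once if a bystander is disturbed (moved more than 20 mm) (distance of any of brush, spatula, round_cutter, sample_tin, bobbin, brass_weight from where it was at the start of the episode above 0.02 m).
It also fails if it takes over 40 s, if anything falls off the work surface, if the arm or the gripper's body presses on something with over 40 N, if the wrist force passes 120 N, or if a joint passes its speed limit or range.

## Working session

There is one attempt and no reset: what is moved stays moved. The work goes in short steps, Python scripts to look and compute and a shell command to move; the robot and the scene stay as the last step left them, time stands still between calls to the robot, and variables do not carry over. Pictures are saved under pics/ and viewed, about 8 in all and at most 12, crops included, and the job is handed in when it is done.

```bash
mkdir -p pics; cat > h.py <<'E'
import numpy as np, cv2
from cell import robot
from scipy.spatial.transform import Rotation as R
def snap(n,f):
    s=robot.observe(); im=np.ascontiguousarray(robot.read_camera(n)); cv2.imwrite(f,im); return s,im
def T(s):
    M=np.eye(4); M[:3,:3]=R.from_euler('xyz',s['tool_rot']).as_matrix(); M[:3,3]=s['tool_pos']; return M
def c2w(n,s=None):
    c=robot.calibration(n)
    return (T(s)@np.array(c['mount']) if n=='wrist' else np.linalg.inv(np.array(c['view']))),np.array(c['mtx']),np.array(c['distortion'])
def ray(n,px,z,s=None):
    M,K,D=c2w(n,s); p=cv2.undistortPoints(np.array(px,float).reshape(-1,1,2),K,D)[:,0]
    d=np.c_[p[:,0],-p[:,1],-np.ones(len(p))]@M[:3,:3].T; o=M[:3,3]
    z=np.broadcast_to(z,len(p)); return o+d*((z-o[2])/d[:,2])[:,None]
def proj(n,P,s=None):
    M,K,D=c2w(n,s); V=np.linalg.inv(M); q=np.atleast_2d(P)@V[:3,:3].T+V[:3,3]
    q=q*[1,-1,-1]; return cv2.projectPoints(q,np.zeros(3),np.zeros(3),K,D)[0][:,0]
E
python3 - <<'E'
from h import *
np.set_printoptions(precision=4,suppress=True)
a=[]
for n in('scene','side','wrist'):
    s,im=snap(n,f'pics/{n}0.png'); a.append(im); print(n,c2w(n,s)[0])
print(s)
cv2.imwrite('pics/ss.png',cv2.resize(a[0],(800,600)))
E
```

```text
scene [[-0.317  -0.644   0.6963  1.2583]
 [ 0.9484 -0.2123  0.2354  0.3522]
 [-0.0038  0.735   0.678   0.7469]
 [ 0.      0.      0.      1.    ]]
side [[-0.9407  0.1729 -0.2919  0.2751]
 [-0.3392 -0.4709  0.8144  1.0987]
 [ 0.0034  0.8651  0.5016  0.6776]
 [ 0.      0.      0.      1.    ]]
wrist [[ 1.      0.0005  0.0009  0.5243]
 [-0.0008  0.9578  0.2876  0.0786]
 [-0.0007 -0.2876  0.9578  0.3843]
 [ 0.      0.      0.      1.    ]]
{'time': 0.1, 'qpos': array([-0.146 ,  0.3426,  1.5249,  0.    ,  1.2754, -0.146 ]), 'qvel': array([-0.0005, -0.0018, -0.002 , -0.0003, -0.    ,  0.0022]), 'joint_efforts': array([  0.0015, -43.2002, -24.4694,   0.0719,   0.0526,  -0.0001]), 'tool_pos': array([0.5249, 0.    , 0.4041]), 'tool_rot': array([-3.1403, -0.0002,  1.5708]), 'contact_force': array([0.2071, 0.2706, 0.8561]), 'torque': array([-0.0617,  0.0372, -0.0194]), 'opening': 0.09199567268662712}
```

View pics/scene0.png

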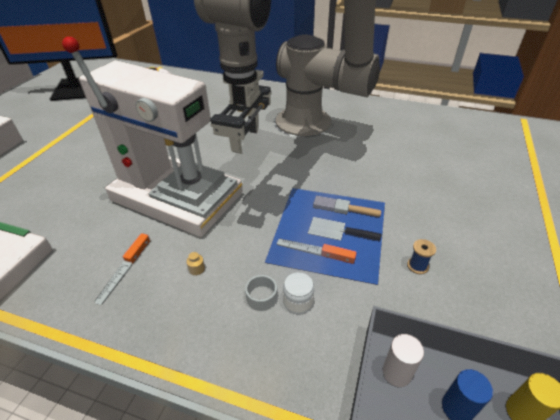

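View pics/wrist0.png

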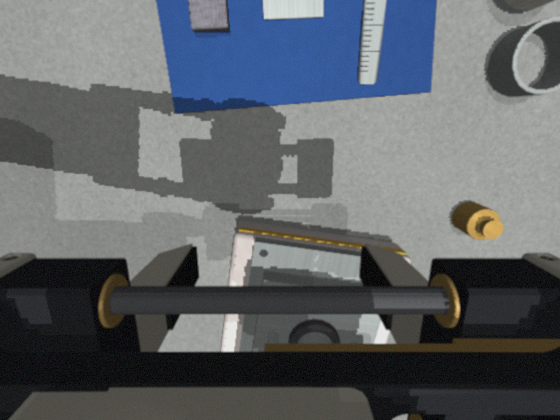

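View pics/side0.png

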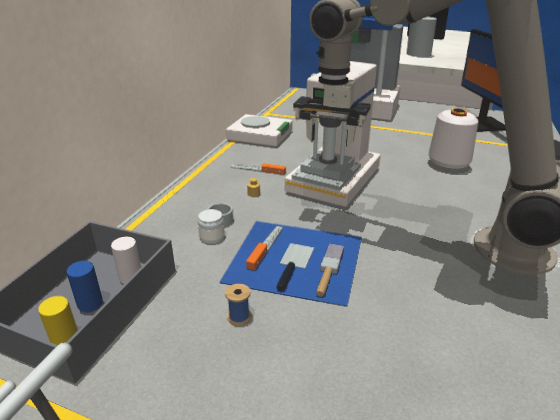

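Two candidates look like the gauge. One is on the blue mat (scene 320,250) and the other is on the bare bench beside the press (scene 125,265). The scene image's right is +y (robot's left), so the mat one is farthest left and it is also on the blue mat. I'll confirm with an enlarged crop.

```bash
python3 - <<'E'
from h import *
np.set_printoptions(precision=4,suppress=True)
a=cv2.imread('pics/scene0.png');b=cv2.imread('pics/side0.png')
f=lambda i,x,y,w,h,k:cv2.resize(i[y:y+h,x:x+w],None,fx=k,fy=k,interpolation=cv2.INTER_CUBIC)
cv2.imwrite('pics/c1.png',np.vstack([np.hstack([f(a,265,225,100,50,4),f(b,235,220,100,50,4)]),np.hstack([f(a,100,155,160,80,2.5*1),f(b,275,130,160,80,2.5)])]))
print(ray('scene',[[340,253],[280,243],[138,247]],[.03,.006,.03]))
print(ray('side',[[258,256],[279,230]],[.03,.006]))
# colour segmentation of orange handle, both cams
for n,i,(x,y,w,h) in(('scene',a,(300,235,70,40)),('side',b,(240,235,40,40))):
    hsv=cv2.cvtColor(i,cv2.COLOR_BGR2HSV); m=cv2.inRange(hsv,(3,150,80),(16,255,255)); k=np.zeros_like(m);k[y:y+h,x:x+w]=m[y:y+h,x:x+w]
    M=cv2.moments(k,True); c=[M['m10']/M['m00'],M['m01']/M['m00']]; print(n,c,M['m00'],ray(n,[c],.020))
E
```

```text
[[ 0.6362  0.2833  0.03  ]
 [ 0.6311  0.1249  0.006 ]
 [ 0.7753 -0.2008  0.03  ]]
[[0.617  0.2927 0.03  ]
 [0.6205 0.1322 0.006 ]]
scene [340.72727272727275, 252.1818181818182] 220.0 [[0.6243 0.2835 0.02  ]]
side [255.97794117647058, 255.79044117647058] 272.0 [[0.6273 0.2811 0.02  ]]
```

View pics/c1.png

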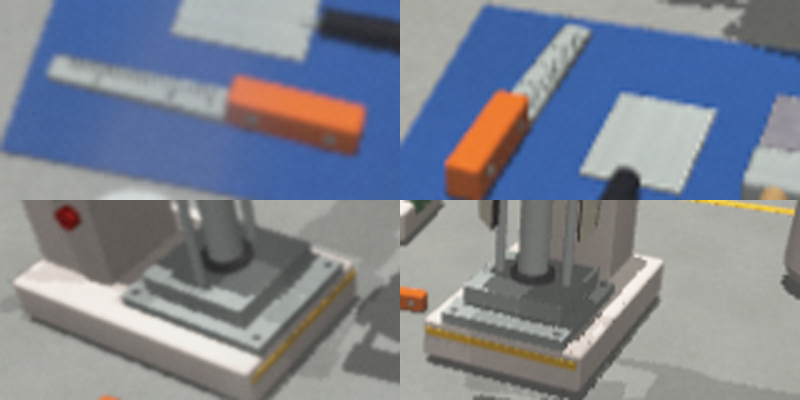

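The crop shows the orange taper gauge with the graduated blade on the mat: handle at about scene (341,252) and tip at (277,242). The handle is roughly at (0.626, 0.282). The press front faces +y. I'll move above the gauge so the wrist camera sees both the gauge and the press front.

```bash
python3 -m handwheel '{"offset":[[3,1,0],[6.5,2.5,0],[10,4,0],[13.5,5.5,0],[17,7,0],[20,8,0],[20,8,0],[20,8,0]],"turn":[[0,0,0],[0,0,0],[0,0,0],[0,0,0],[0,0,0],[0,0,0],[0,0,0],[0,0,0]],"jaw":[1,1,1,1,1,1,1,1]}' 50
python3 - <<'E'
from h import *
s,im=snap('wrist','pics/w1.png'); np.save('w1.npy',np.r_[s['tool_pos'],s['tool_rot']])
cv2.imwrite('pics/w1b.png',cv2.resize(im,(800,600),interpolation=cv2.INTER_CUBIC))
print(s['tool_pos'],s['tool_rot'],s['qvel'].round(3))
E
```

```text
time: 0.82
tool_pos: [0.605, 0.2018, 0.4036]
tool_rot: [-3.14, 0.0, 1.574]
contact_force: [1.2, -0.8, 0.1]
opening: 0.0915
[0.60502639 0.20177363 0.40358353] [-3.14013473e+00  4.05452280e-04  1.57368414e+00] [-0.045 -0.026  0.033 -0.011 -0.002 -0.01 ]
```

View pics/w1b.png

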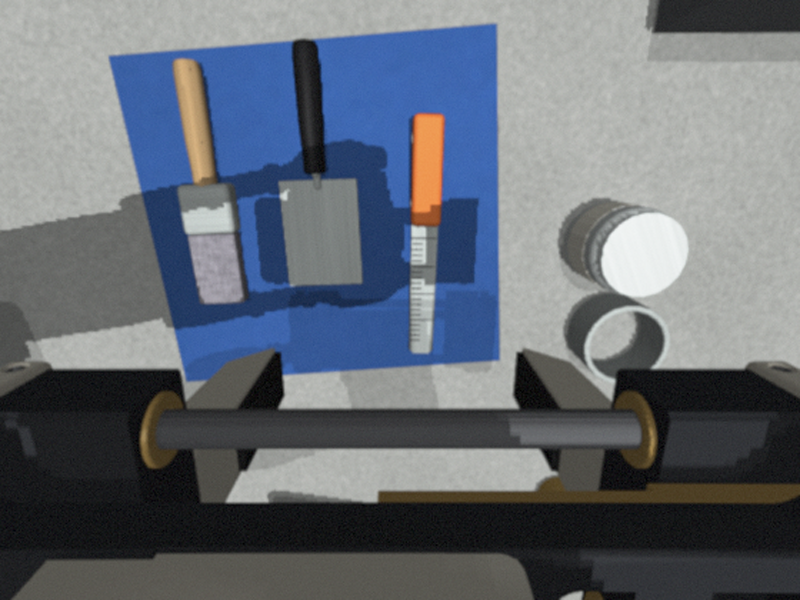

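The wrist view shows, from left to right, the brush, the spatula and the orange gauge. The gauge handle's top face spans (414,114) to (440,226) and the blade tip is at (421,352) in the enlarged image. Next I'll compute the gauge pose and get the press pose from bed corners in both fixed cameras.

```bash
python3 - <<'E'
from h import *
np.set_printoptions(precision=4,suppress=True)
v=np.load('w1.npy'); s=dict(tool_pos=v[:3],tool_rot=v[3:]); k=.7
p=lambda L:[[x*k,y*k] for x,y in L]
h=ray('wrist',p([(414.5,114),(444,114),(412,224),(440.5,226)]),.030,s); print(h,h.mean(0), np.linalg.norm(h[0]-h[2]),np.linalg.norm(h[0]-h[1]))
t=ray('wrist',p([(411,353),(432,353)]),.006,s); print('tip',t.mean(0)); d=t.mean(0)-h.mean(0); print('len',np.hypot(*d[:2]),'dir off -y',np.arctan2(d[0],-d[1]), 'tool yaw',v[5])
# press
sc=lambda x,y:[100+x/2.5,155+(y-200)/2.5]; sd=lambda x,y:[275+(x-400)/2.5,130+(y-200)/2.5]
print('bed scene nearF,farF,nearR',ray('scene',[sc(264,347),sc(355,264),sc(122,294)],.075))
print('bed side leftF,rightF',ray('side',[sd(443,319),sd(566,342),sd(614,285)],.075))
a=cv2.imread('pics/scene0.png');b=cv2.imread('pics/side0.png')
f=lambda i,x,y,w,h,k:cv2.resize(i[y:y+h,x:x+w],None,fx=k,fy=k,interpolation=cv2.INTER_CUBIC)
cv2.imwrite('pics/c2.png',np.vstack([f(a,140,160,110,50,7),f(b,285,150,110,35,7)]))
E
```

```text
[[0.6161 0.3187 0.03  ]
 [0.6382 0.3187 0.03  ]
 [0.6152 0.2372 0.03  ]
 [0.6381 0.2357 0.03  ]] [0.6269 0.2776 0.03  ] 0.0814885161712216 0.02202526622185506
tip [0.6262 0.1147 0.006 ]
len 0.16290966698793213 dir off -y -0.004469334909233877 tool yaw 1.5736841401380208
bed scene nearF,farF,nearR [[ 0.6544 -0.0679  0.075 ]
 [ 0.4997 -0.0332  0.075 ]
 [ 0.6275 -0.2538  0.075 ]]
bed side leftF,rightF [[ 0.6455 -0.0544  0.075 ]
 [ 0.4919 -0.0473  0.075 ]
 [ 0.4689 -0.2253  0.075 ]]
```

View pics/c2.png

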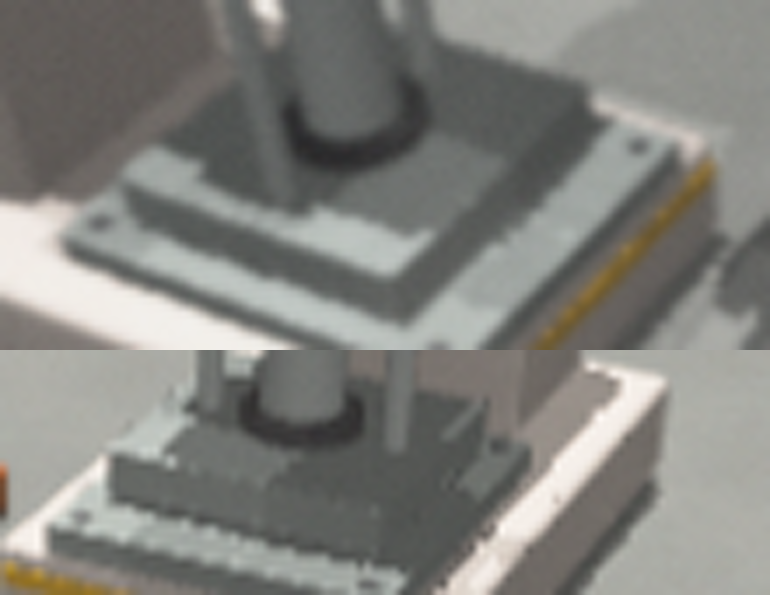

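Bed and plate corners are visible in both crops. I'll fit the press pose to them.

```bash
python3 - <<'E'
from h import *
from scipy.optimize import least_squares
np.set_printoptions(precision=4,suppress=True)
A=lambda x,y:[140+x/7,160+y/7]; B=lambda x,y:[285+x/7,150+(y-350)/7]
zb,zt=.075,.075+.005+.022
S=[('scene',A(65,238),(.155,.08,zb)),('scene',A(678,140),(-.03,-.08,zb)),('scene',[205.6,213.5],(-.03,.08,zb)),
('scene',A(393,275),(0,.065,zt)),('scene',A(588,90),(0,-.065,zt)),('scene',A(122,182),(.13,.065,zt)),
('side',B(48,530),(-.03,.08,zb)),('side',B(405,577),(-.03,-.08,zb)),('side',B(530,448),(.155,-.08,zb)),
('side',B(110,455),(0,.065,zt)),('side',B(385,500),(0,-.065,zt))]
def W(q,p):
    c,s=np.cos(q[2]),np.sin(q[2]); return np.array([q[0]+c*p[0]-s*p[1],q[1]+s*p[0]+c*p[1],p[2]])
def f(q): return np.concatenate([proj(n,W(q,p))[0]-np.array(c) for n,c,p in S])
r=least_squares(f,[.57,-.08,-1.6],loss='soft_l1'); print(r.x,np.degrees(r.x[2])); print(r.fun.reshape(-1,2))
q=r.x;c,s=np.cos(q[2]),np.sin(q[2])
for d in(.0,.03,.05): print(d,'tip at',W(q,(d,0,0))[:2],'handle',W(q,(d-.1625,0,0))[:2])
E
```

```text
[ 0.5701 -0.0896 -1.6857] -96.5834097215074
[[-1.0711 -0.3586]
 [ 0.295  -1.7854]
 [-0.1052 -0.1661]
 [ 1.2895 -0.5898]
 [ 0.2718 -2.0144]
 [-0.565  -0.7856]
 [-0.4666 -0.4868]
 [-1.9162  3.7482]
 [-0.7853 -1.2823]
 [-0.6131 -0.552 ]
 [ 0.1919  1.4182]]
0.0 tip at [ 0.5701 -0.0896] handle [0.5887 0.0718]
0.03 tip at [ 0.5666 -0.1194] handle [0.5852 0.042 ]
0.05 tip at [ 0.5643 -0.1393] handle [0.583  0.0221]
```

The press fits at (0.570, -0.090) with its inward heading at -96.6°, residuals about 1–2 px (one 4 px outlier). I'll half-close the jaws to clear the spatula and descend over the handle.

```bash
python3 -m handwheel '{"offset":[[2.5,1,0],[5,1.8,2],[6.4,2.2,5],[6.4,2.2,8.5],[6.4,2.2,12],[6.4,2.2,14],[6.4,2.2,14],[6.4,2.2,14]],"turn":[[0,0,0],[0,0,0],[0,0,0],[0,0,0],[0,0,0],[0,0,0],[0,0,0],[0,0,0]],"jaw":[0,0,0,0,0,0,0,0]}' 50
python3 - <<'E'
from h import *
s,im=snap('wrist','pics/w2.png')
print(s['tool_pos'],s['tool_rot'],s['opening'],s['contact_force'])
E
```

```text
time: 1.53
tool_pos: [0.6271, 0.2628, 0.2643]
tool_rot: [-3.14, 0.001, 1.569]
contact_force: [0.8, 1.2, 0.3]
opening: 0.0467
[0.62708092 0.262752   0.26432539] [-3.13959289e+00  8.21618758e-04  1.56936659e+00] 0.04673995082979973 [0.77316348 1.21248463 0.29860548]
```

View pics/w2.png

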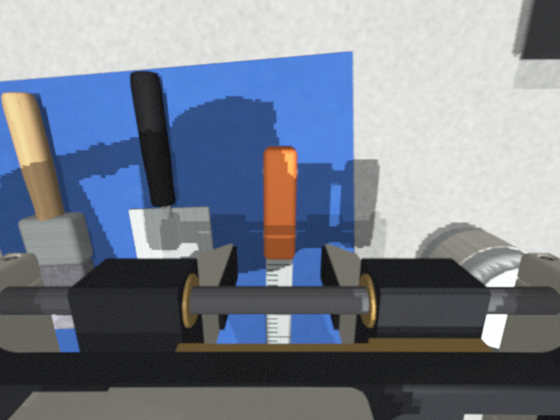

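The handle (x≈280 px) is centred between the fingers (mid 280), and the spatula's right edge is outside the finger. I'll descend and grip.

```bash
python3 -m handwheel '{"offset":[[0.5,0,2],[0.5,0,5],[0.5,0,7],[0.5,0,8],[0.5,0,8],[0.5,0,8],[0.5,0,8],[0.5,0,8]],"turn":[[0,0,0],[0,0,0],[0,0,0],[0,0,0],[0,0,0],[0,0,0],[0,0,0],[0,0,0]],"jaw":[0,0,0,0,0,0,-1,-1]}' 55
python3 -m handwheel '{"offset":[[0,0,0],[0,0,0],[0,0,0],[0,0,-0.5],[0,0,-1.5],[0,0,-3],[0,0,-4],[0,0,-4]],"turn":[[0,0,0],[0,0,0],[0,0,0],[0,0,0],[0,0,0],[0,0,0],[0,0,0],[0,0,0]],"jaw":[-1,-1,-1,-1,-1,-1,-1,-1]}' 55
```

```text
time: 2.25
tool_pos: [0.6278, 0.2691, 0.1871]
tool_rot: [3.138, -0.001, 1.571]
contact_force: [0.3, 0.8, 0.0]
opening: 0.0364
time: 2.92
tool_pos: [0.6278, 0.2693, 0.2279]
tool_rot: [3.137, -0.001, 1.571]
contact_force: [0.9, -0.5, -2.4]
opening: 0.024
```

Gripped at 24 mm opening and lifted (2.4 N weight). Now I'll move to the press front, aligned, with the tip about 30 mm in front of the bed.

```bash
python3 -m handwheel '{"offset":[[0,0,-3],[-1.5,-0.3,-6],[-4.5,-1,-7.2],[-7.5,-1.8,-7.2],[-10.5,-2.5,-7.2],[-13,-3,-7.2],[-14.6,-3.3,-7.2],[-14.6,-3.3,-7.2]],"turn":[[0,0,0],[0,0,0.5],[0,0,2],[0,0,3.5],[0,0,5],[0,0,6],[0,0,6.6],[0,0,6.6]],"jaw":[-1,-1,-1,-1,-1,-1,-1,-1]}' 55
python3 - <<'E'
from h import *
s,a=snap('scene','pics/s3.png'); s2,b=snap('side','pics/d3.png')
print(s['tool_pos'],s['tool_rot'],s['contact_force'])
f=lambda i,x,y,w,h,k:cv2.resize(i[y:y+h,x:x+w],None,fx=k,fy=k,interpolation=cv2.INTER_CUBIC)
cv2.imwrite('pics/c3.png',np.hstack([f(a,140,120,160,120,2.5),f(b,255,110,160,120,2.5)]))
E
```

```text
time: 3.58
tool_pos: [0.5935, 0.1199, 0.2966]
tool_rot: [-3.141, 0.001, 1.452]
contact_force: [0.6, 0.4, -3.5]
opening: 0.0233
[0.5935288  0.11990427 0.29658892] [-3.14063277e+00  1.30405329e-03  1.45193595e+00] [ 0.55444655  0.43936355 -3.51928749]
```

View pics/c3.png

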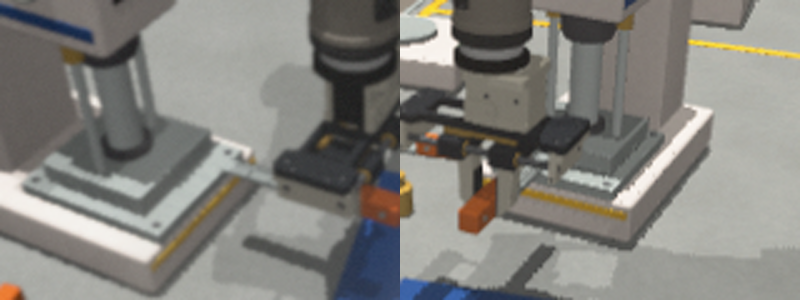

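```bash
python3 - <<'E'
from h import *
s=robot.observe(); M=T(s)
ax=M[:3,0]; tip=M[:3,3]-ax*.1538-[0,0,.183]
print(tip, proj('scene',tip),proj('side',tip))
u=np.array([-.1146,-.9934,0]);w=np.array([.9934,-.1146,0]);e=np.array([.5701,-.0896,.075])
a=cv2.imread('pics/s3.png')
k=7;ox,oy=145,150
c=cv2.resize(a[oy:oy+75,ox:ox+112],None,fx=k,fy=k,interpolation=cv2.INTER_CUBIC)
def poly(P,col):
    q=((np.array([proj('scene',p)[0] for p in P])-[ox,oy]+.5)*k).astype(int); cv2.polylines(c,[q],False,col,1)
poly([e-.03*u+.08*w,e-.03*u-.08*w,e+.155*u-.08*w,e+.155*u+.08*w,e-.03*u+.08*w],(0,0,255))
z=np.array([0,0,.027]);poly([e+.065*w+z,e-.065*w+z,e+.13*u-.065*w+z,e+.13*u+.065*w+z,e+.065*w+z],(255,0,0))
poly([tip,tip+ax*.12],(0,255,0))
cv2.imwrite('pics/c4.png',c)
E
```

```text
[ 0.57615951 -0.03011192  0.11360145] [[230.31925185 186.64024992]] [[312.54243923 172.87584413]]
```

View pics/c4.png

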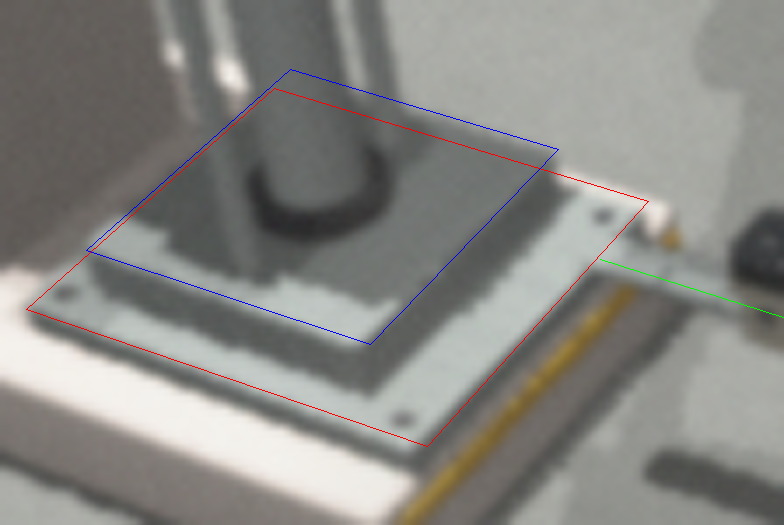

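The model overlay lands on the bed and plate, and the predicted blade (green) lies on the real one. The tip is laterally centred to about 1 mm. I'll bring the tip over the ledge, about 4 mm above the bed.

```bash
python3 -m handwheel '{"offset":[[-1,0,0.5],[-2,0,1],[-3,0,2],[-4,0,2.8],[-4.5,0,3.4],[-4.5,0,3.4],[-4.5,0,3.4],[-4.5,0,3.4]],"turn":[[0,0,0],[0,0,0],[0,0,0],[0,0,0],[0,0,0],[0,0,0],[0,0,0],[0,0,0]],"jaw":[-1,-1,-1,-1,-1,-1,-1,-1]}' 55
python3 -m handwheel '{"offset":[[0,0,0.05],[0,0,0.1],[0,0,0.15],[0,0,0.2],[0,0,0.25],[0,0,0.25],[0,0,0.25],[0,0,0.25]],"turn":[[0,0,0],[0,0,0],[0,0,0],[0,0,0],[0,0,0],[0,0,0],[0,0,0],[0,0,0]],"jaw":[-1,-1,-1,-1,-1,-1,-1,-1]}' 55
```

```text
time: 4.35
tool_pos: [0.5891, 0.0786, 0.263]
tool_rot: [3.141, -0.0, 1.456]
contact_force: [0.7, 0.2, -2.7]
opening: 0.0237
time: 5.02
tool_pos: [0.5888, 0.0783, 0.2603]
tool_rot: [3.142, -0.0, 1.456]
contact_force: [-0.5, 0.2, -2.6]
opening: 0.0238
```

```bash
python3 - <<'E'
from h import *
s,b=snap('side','pics/d5.png');s,a=snap('scene','pics/s5.png')
print(s['tool_pos'],s['tool_rot'],s['contact_force'],s['torque'])
f=lambda i,x,y,w,h,k:cv2.resize(i[y:y+h,x:x+w],None,fx=k,fy=k,interpolation=cv2.INTER_CUBIC)
cv2.imwrite('pics/c5.png',np.hstack([f(a,175,150,100,100,4),f(b,285,130,100,100,4)]))
E
```

```text
[0.58885455 0.07829396 0.26025072] [ 3.14149113e+00 -1.83232644e-05  1.45554187e+00] [ 0.30084148  0.50985986 -2.75316733] [ 0.06843546 -0.01413338  0.04080244]
```

View pics/c5.png

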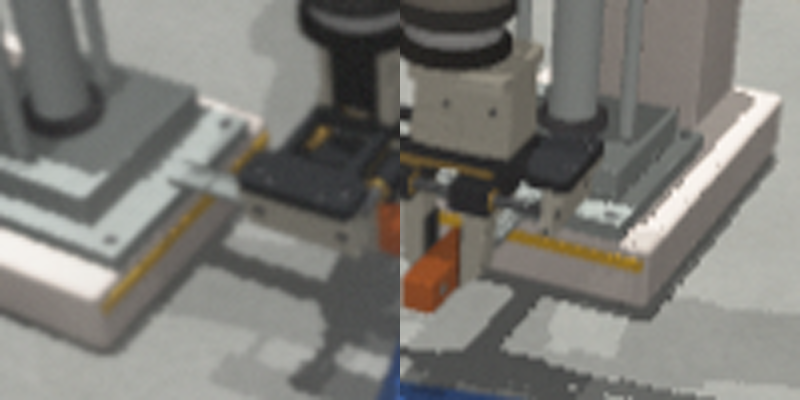

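The tip is over the ledge, just short of the plate's front edge and centred. I'll lower until I feel the bed.

```bash
python3 -m handwheel '{"offset":[[0,0,0.03],[0,0,0.06],[0,0,0.09],[0,0,0.12],[0,0,0.15],[0,0,0.15],[0,0,0.15],[0,0,0.15]],"turn":[[0,0,0],[0,0,0],[0,0,0],[0,0,0],[0,0,0],[0,0,0],[0,0,0],[0,0,0]],"jaw":[-1,-1,-1,-1,-1,-1,-1,-1]}' 55; python3 -c "
from h import *
print(robot.observe()['torque'])"
```

```text
time: 5.78
tool_pos: [0.5888, 0.0783, 0.2587]
tool_rot: [3.142, -0.0, 1.456]
contact_force: [0.2, -0.3, -2.7]
opening: 0.0237
[ 0.05635961 -0.03556022 -0.01570896]
```

```bash
python3 -m handwheel '{"offset":[[0,0,0.02],[0,0,0.04],[0,0,0.06],[0,0,0.08],[0,0,0.1],[0,0,0.1],[0,0,0.1],[0,0,0.1]],"turn":[[0,0,0],[0,0,0],[0,0,0],[0,0,0],[0,0,0],[0,0,0],[0,0,0],[0,0,0]],"jaw":[-1,-1,-1,-1,-1,-1,-1,-1]}' 55; python3 -c "
from h import *
print(robot.observe()['torque'])"
```

```text
time: 6.45
tool_pos: [0.5888, 0.0783, 0.2577]
tool_rot: [3.142, 0.0, 1.456]
contact_force: [-0.0, -0.0, -2.4]
opening: 0.0236
[ 0.0947476  -0.05555437  0.04785175]
```

```bash
python3 -m handwheel '{"offset":[[0,0,0.01],[0,0,0.02],[0,0,0.04],[0,0,0.05],[0,0,0.06],[0,0,0.06],[0,0,0.06],[0,0,0.06]],"turn":[[0,0,0],[0,0,0],[0,0,0],[0,0,0],[0,0,0],[0,0,0],[0,0,0],[0,0,0]],"jaw":[-1,-1,-1,-1,-1,-1,-1,-1]}' 55; python3 -c "
from h import *
print(robot.observe()['torque'])"
```

```text
time: 7.12
tool_pos: [0.5888, 0.0783, 0.2571]
tool_rot: [3.142, -0.0, 1.456]
contact_force: [-0.0, -0.6, -2.6]
opening: 0.0236
[ 0.06287462 -0.05922745 -0.02267796]
```

```bash
python3 -m handwheel '{"offset":[[0,0,0.01],[0,0,0.02],[0,0,0.04],[0,0,0.05],[0,0,0.06],[0,0,0.06],[0,0,0.06],[0,0,0.06]],"turn":[[0,0,0],[0,0,0],[0,0,0],[0,0,0],[0,0,0],[0,0,0],[0,0,0],[0,0,0]],"jaw":[-1,-1,-1,-1,-1,-1,-1,-1]}' 55; python3 -c "
from h import *
print(robot.observe()['torque'])"
```

```text
time: 7.78
tool_pos: [0.5889, 0.0784, 0.2566]
tool_rot: [3.141, -0.0, 1.456]
contact_force: [0.8, -0.3, -2.1]
opening: 0.0242
[0.00251793 0.06009739 0.00051846]
```

```bash
python3 -m handwheel '{"offset":[[0,0,0.01],[0,0,0.02],[0,0,0.04],[0,0,0.05],[0,0,0.06],[0,0,0.06],[0,0,0.06],[0,0,0.06]],"turn":[[0,0,0],[0,0,0],[0,0,0],[0,0,0],[0,0,0],[0,0,0],[0,0,0],[0,0,0]],"jaw":[-1,-1,-1,-1,-1,-1,-1,-1]}' 55; python3 -c "
from h import *
print(robot.observe()['torque'])"
```

```text
time: 8.45
tool_pos: [0.5889, 0.0784, 0.256]
tool_rot: [3.141, -0.0, 1.456]
contact_force: [-0.1, 0.8, -0.2]
opening: 0.0237
[-0.05888125  0.0530267   0.03590207]
```

Contact with the bed registers about 2.4 N. I'll slide in 38 mm, which stays short of the earliest snug depth.

```bash
python3 -m handwheel '{"offset":[[-0.6,0,0],[-1.2,0,0],[-1.8,0,0],[-2.4,0,0],[-3,0,0],[-3.5,0,0],[-3.8,0,0],[-3.8,0,0]],"turn":[[0,0,0],[0,0,0],[0,0,0],[0,0,0],[0,0,0],[0,0,0],[0,0,0],[0,0,0]],"jaw":[-1,-1,-1,-1,-1,-1,-1,-1]}' 55; python3 -c "
from h import *
print(robot.observe()['torque'])"
```

```text
time: 9.12
tool_pos: [0.5845, 0.0395, 0.2561]
tool_rot: [3.141, 0.001, 1.455]
contact_force: [-0.2, -2.2, 1.6]
opening: 0.0237
[-0.68036003  0.10798575  0.03837148]
```

```bash
python3 -m handwheel '{"offset":[[-0.1,0,0],[-0.2,0,0],[-0.3,0,0],[-0.4,0,0],[-0.5,0,0],[-0.5,0,0],[-0.5,0,0],[-0.5,0,0]],"turn":[[0,0,0],[0,0,0],[0,0,0],[0,0,0],[0,0,0],[0,0,0],[0,0,0],[0,0,0]],"jaw":[-1,-1,-1,-1,-1,-1,-1,-1]}' 55; python3 -c "
from h import *
print(robot.observe()['torque'])"
```

```text
time: 9.78
tool_pos: [0.5839, 0.0356, 0.256]
tool_rot: [3.141, 0.0, 1.456]
contact_force: [1.5, 2.1, 2.3]
opening: 0.0236
[ 0.03210764 -0.01924187  0.02191297]
```

```bash
python3 - <<'E'
from h import *
s,b=snap('side','pics/d6.png');s,a=snap('scene','pics/s6.png')
print(s['tool_pos'],s['tool_rot'],s['contact_force'],s['torque'])
f=lambda i,x,y,w,h,k:cv2.resize(i[y:y+h,x:x+w],None,fx=k,fy=k,interpolation=cv2.INTER_CUBIC)
cv2.imwrite('pics/c6.png',np.hstack([f(a,165,150,100,100,4),f(b,285,130,100,100,4)]))
E
```

```text
[0.58393786 0.03563834 0.25599963] [3.14131345e+00 1.43509535e-05 1.45568119e+00] [0.86896638 2.80119698 3.25076144] [ 0.00102653 -0.01221612  0.02501356]
```

View pics/c6.png

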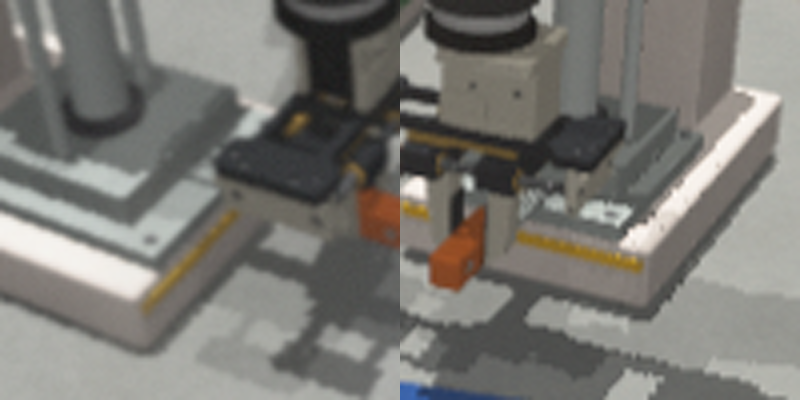

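The blade is under the plate and on the middle line, and the handle is clear of the press. I'll advance in small steps and watch the drag (y force).

```bash
python3 -m handwheel '{"offset":[[-0.1,0,0],[-0.2,0,0],[-0.3,0,0],[-0.4,0,0],[-0.4,0,0],[-0.4,0,0],[-0.4,0,0],[-0.4,0,0]],"turn":[[0,0,0],[0,0,0],[0,0,0],[0,0,0],[0,0,0],[0,0,0],[0,0,0],[0,0,0]],"jaw":[-1,-1,-1,-1,-1,-1,-1,-1]}' 55; python3 -c "
from h import *
print(robot.observe()['torque'])"
```

```text
time: 10.55
tool_pos: [0.5834, 0.0315, 0.2559]
tool_rot: [3.142, 0.0, 1.456]
contact_force: [-0.1, 1.0, 3.1]
opening: 0.0235
[-0.20086071  0.04367183 -0.00333558]
```

```bash
python3 -m handwheel '{"offset":[[-0.1,0,0],[-0.2,0,0],[-0.3,0,0],[-0.4,0,0],[-0.4,0,0],[-0.4,0,0],[-0.4,0,0],[-0.4,0,0]],"turn":[[0,0,0],[0,0,0],[0,0,0],[0,0,0],[0,0,0],[0,0,0],[0,0,0],[0,0,0]],"jaw":[-1,-1,-1,-1,-1,-1,-1,-1]}' 55; python3 -c "
from h import *
print(robot.observe()['torque'])"
```

```text
time: 11.22
tool_pos: [0.583, 0.0276, 0.2559]
tool_rot: [3.142, 0.0, 1.456]
contact_force: [0.2, 1.7, 3.7]
opening: 0.0236
[-0.06689866 -0.00743083 -0.04073896]
```

```bash
python3 -m handwheel '{"offset":[[-0.1,0,0],[-0.2,0,0],[-0.3,0,0],[-0.4,0,0],[-0.4,0,0],[-0.4,0,0],[-0.4,0,0],[-0.4,0,0]],"turn":[[0,0,0],[0,0,0],[0,0,0],[0,0,0],[0,0,0],[0,0,0],[0,0,0],[0,0,0]],"jaw":[-1,-1,-1,-1,-1,-1,-1,-1]}' 55; python3 -c "
from h import *
print(robot.observe()['torque'])"
```

```text
time: 11.88
tool_pos: [0.5825, 0.0235, 0.256]
tool_rot: [3.141, 0.0, 1.456]
contact_force: [-0.2, 2.1, 3.4]
opening: 0.0237
[-0.11530647  0.0324146   0.03223766]
```

```bash
python3 -m handwheel '{"offset":[[-0.1,0,0],[-0.2,0,0],[-0.3,0,0],[-0.3,0,0],[-0.3,0,0],[-0.3,0,0],[-0.3,0,0],[-0.3,0,0]],"turn":[[0,0,0],[0,0,0],[0,0,0],[0,0,0],[0,0,0],[0,0,0],[0,0,0],[0,0,0]],"jaw":[-1,-1,-1,-1,-1,-1,-1,-1]}' 55; python3 -c "
from h import *
print(robot.observe()['torque'])"
```

```text
time: 12.55
tool_pos: [0.5822, 0.0207, 0.256]
tool_rot: [3.141, 0.0, 1.456]
contact_force: [0.2, 2.1, 4.6]
opening: 0.0238
[-0.01884614  0.01146518  0.00265491]
```

```bash
python3 -m handwheel '{"offset":[[-0.1,0,0],[-0.2,0,0],[-0.3,0,0],[-0.3,0,0],[-0.3,0,0],[-0.3,0,0],[-0.3,0,0],[-0.3,0,0]],"turn":[[0,0,0],[0,0,0],[0,0,0],[0,0,0],[0,0,0],[0,0,0],[0,0,0],[0,0,0]],"jaw":[-1,-1,-1,-1,-1,-1,-1,-1]}' 55; python3 -c "
from h import *
print(robot.observe()['torque'])"
```

```text
time: 13.22
tool_pos: [0.5819, 0.0182, 0.2561]
tool_rot: [3.141, -0.001, 1.456]
contact_force: [0.6, 5.8, 5.5]
opening: 0.0238
[ 0.5778455  -0.05381249 -0.01031859]
```

```bash
python3 -m handwheel '{"offset":[[-0.1,0,0],[-0.2,0,0],[-0.3,0,0],[-0.3,0,0],[-0.3,0,0],[-0.3,0,0],[-0.3,0,0],[-0.3,0,0]],"turn":[[0,0,0],[0,0,0],[0,0,0],[0,0,0],[0,0,0],[0,0,0],[0,0,0],[0,0,0]],"jaw":[-1,-1,-1,-1,-1,-1,-1,-1]}' 55; python3 -c "
from h import *
print(robot.observe()['torque'])"
```

```text
time: 13.88
tool_pos: [0.5816, 0.016, 0.2564]
tool_rot: [3.141, -0.002, 1.456]
contact_force: [0.2, 9.5, 7.2]
opening: 0.0237
[ 1.30459885 -0.14480423  0.02474689]
```

The drag rose from 2.1 to 5.8 to 9.5 N over the last two steps (about 1.3 N/mm), with the tip at about 47 mm. That fits lightly snug. I'll hold still and check it stays steady and level.

```bash
python3 -m handwheel '{"offset":[[0,0,0],[0,0,0],[0,0,0],[0,0,0],[0,0,0],[0,0,0],[0,0,0],[0,0,0]],"turn":[[0,0,0],[0,0,0],[0,0,0],[0,0,0],[0,0,0],[0,0,0],[0,0,0],[0,0,0]],"jaw":[-1,-1,-1,-1,-1,-1,-1,-1]}' 55
python3 - <<'E'
from h import *
s,b=snap('side','pics/d7.png');s,a=snap('scene','pics/s7.png')
print(s['tool_pos'],s['tool_rot'],s['contact_force'],s['torque'],s['opening'],abs(s['qvel']).max())
M=T(s); ax=M[:3,0]; tip=M[:3,3]-ax*.1538; e=np.array([.5701,-.0896,0]);d=tip-e; print('tip in press x,y',d@[-.1146,-.9934,0],d@[.9934,-.1146,0])
cv2.imwrite('pics/c7.png',np.hstack([cv2.resize(i[y:y+100,x:x+130],None,fx=3,fy=3,interpolation=cv2.INTER_CUBIC) for i,x,y in((a,165,150),(b,285,130))]))
E
```

```text
time: 14.55
tool_pos: [0.5816, 0.016, 0.2563]
tool_rot: [3.141, -0.002, 1.455]
contact_force: [1.4, 10.3, 6.4]
opening: 0.0236
[0.58163225 0.01595851 0.25633486] [ 3.14072704e+00 -2.43484184e-03  1.45552365e+00] [ 1.07977633 10.24989293  7.20896237] [ 1.24658842 -0.13305684 -0.02643622] 0.023568795605294474 0.0017090705787547306
tip in press x,y 0.04761432261353513 -0.000705306913817606
```

View pics/c7.png

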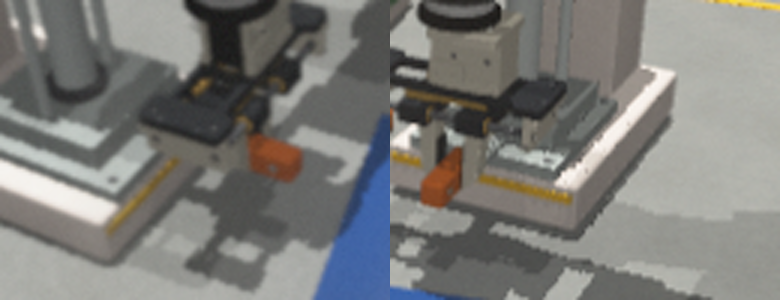

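The force is steady (about 10 N drag, no creep), and the tip is about 48 mm in and 1 mm off the middle line. The tool is level to 0.003 rad and the grip is firm. I estimate the plate load at 7–11 N, inside the 1–25 N band, so I'm handing in.

```bash
python3 -c "
from h import *
print(robot.hand_in()); s=robot.observe(); print(s['time'],s['contact_force'],s['tool_pos'])"
```

```text
the job is handed in; nothing more can be done
None
the job is handed in; nothing more can be done
```

I took the orange taper gauge from the mat (the look-alike farthest to the robot's left), laid its blade on the press ledge and slid it straight in. It is handed in at about 14.6 s, still gripped at 55 N and held under the plate. The hand-in gives no verdict, so the result is not confirmed.

Last checks before handing in:
- **Position:** by the arm's pose and the press fit, the tip was about 48 mm behind the plate's front edge and about 1 mm off its middle line. The tool was level to about 0.003 rad and the pose was steady.
- **Snugness:** over the last two 3 mm steps the drag rose from 2.1 N to about 9.5 N, roughly 1.3 N per mm. It then held at about 10 N without creeping.
- **Plate load:** I worked this out from the drag as about 7–11 N, assuming friction of 0.3–0.4. It was not measured directly.
- **Disagreements:** the press pose was fitted from corners in the camera pictures, with one of them off by 4 pixels. The bed was felt about 1.5 to 2 mm lower than I expected. Both are small against the tolerances.
- **Not checked:** I saw nothing else on the bench touched, but I did not measure the other objects again at the end. The blade's own level was judged from the tool's tilt, not from a picture.

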